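# Seat an aluminium angle in the grinding jig and hold it there

## Robot

A 6-joint arm with a two-finger parallel gripper is mounted at the origin on the work surface. World frame = base frame: x ahead of the robot, y to its left, z up, the work surface at z = 0. Lengths are in mm, angles in rad, forces in N, time in s.
With the tool pointing down it reaches from about 300 to 775 mm from the base axis. Payload 14.6 kg.
Tool frame: the origin (TCP) lies between the finger pads; the fingertips stand 8 mm ahead of it and the grasp point (between the pads) lies 11 mm behind it; z points along the fingers, y is the direction in which the jaws open and shut (so a half turn about z gives the same grasp; the last joint's range is limited). The gripper opens to 94 mm and grips with 3 to 60 N. Pads are 16 mm wide; open, the fingers measure 119 mm over their backs; the gripper's body (75 mm by 177 mm) begins 78 mm behind the grasp point.
Start: joints at [1.209, 0.3, 1.521, -0, 1.321, -0.067], TCP at [159.799, 526.264, 213.446] pointing down, gripper open.
Joint ranges: [-3.03, 3.03], [-0.79, 2.21], [0.23, 2.52], [-1.04, 4.18], [0, 3.07], [-2.55, 2.55]. Speed limits (rad/s): [2.22, 2.22, 2.57, 3.14, 3.14, 3.14].

## Interface

Orientations are given as [roll, pitch, yaw] about the fixed x, y, z axes, in that order (R = Rz(yaw) Ry(pitch) Rx(roll)).
In Python, from cell import manip gives the robot as it stands. The module is installed in compiled form; this text tells all that it offers.
- The arm moves only by the tool send_rows, never from a script. Its argument "series" is a list that holds one entry, the list of rows, each a list of 5 numbers: the opening, from 0 (shut) to 1 (fully open), then the shift along the tool's x, y, z in mm, then the turn about the tool's z in degrees. In form: [[[gripper, dx, dy, dz, roll], ...]]. A call has 1 to 10 rows; each row is the pose to reach, as a shift and turn from the pose commanded when the call began, along the tool's axes at that moment; what a row does not reach only later rows make up. A row lasts 1/10 s, in which the tool goes at most 50 mm and 8.59 degrees, less where a joint would pass 70% of its speed; a pose out of reach is approached as far as the arm can. A call with a gripper value outside its range is refused whole. The fingers move at their own pace and stop on an object; "newtons" is the grip in N (left out, the last holds). Time passes only in rows, so rows that repeat a pose let the fingers close. It gives the time, the measured TCP pose, the force and the opening at its end, in the units of the state.
- manip.read_state(): the state, without advancing time (a new reading comes with each control period).
- manip.camera(name): name is "scene" or "top" or "wrist"; returns a dict with "img" (420x560x3 uint8, red, green, blue), "vfov" (degrees; the focal length in pixels is half the picture's height over the tangent of half this angle, whatever the lens; pixels are square), "cx", "cy" (the principal point, pixels), "pose" (4x4, takes a point from camera to world coordinates); the wrist camera has in their place "T_tool_cam" (4x4, takes a point from camera to tool coordinates, whose origin is the TCP and whose axes are the flange's). Camera axes: x right, y down, z forward; pixel columns grow to the right and rows downward; lengths in mm; the calibration is good to about 2 mm. A picture is of the moment at which its call begins: read the wrist's pose just before it. There is no depth.
- manip.sign_off(): hands the job in, once; it reports no verdict.
Trained networks look in a picture, given as the dict that the camera call returned (one of the last four; its "shot" number tells which), for a name from the list of things; names that differ only in an ending like _2 or _b are one class to them, and where a whole thing is asked for, a point or a joint stands for the part that bears it (a point fixed in the world has none). Each returns a list of dicts, best first, with "conf" (0 to 1); they miss things now and then, are a little off and sometimes report something else, mostly with a low value. They report only what shows in the picture. A call takes as long as a camera call.
- manip.find_in(target, picture): "rect" ([left, top, width, height] in pixels, round what is visible of it).
- manip.silhouettes(target, picture): "pixels" (420x560 bool, what is visible of it) and "rect" ([left, top, width, height] in pixels, round what is visible of it).
The state is a dict: "clock": time; "joints": joint angles; "qd": joint speeds; "effort": joint torques, N m; "eef_pos": TCP position; "eef_rot": TCP orientation; "wrist_force": force on the tool from outside, world axes, zero at the start; "moment": the same for the moment, N m; "finger_gap": finger opening in mm.
Only numpy, scipy, OpenCV 4.12 (cv2) and the standard library are available. Lean on these libraries where they do the work, as an engineer would, in place of code of your own. Each camera call takes 0.05 s, during which the arm holds its last target. There are 200 camera calls.

## Task

Pick up the aluminium angle offcut and seat it in the jig: flat leg down on the dark steel plate, back of the upright leg along the blue fence, end butted against the red stop block. Finish while holding it there, with the fingers still on it, in one diagonal push that presses it down on the plate and against the fence at once, about 10 N each way; the metal is soft, so set it down and push gently, never with more than 40 N against any part of the jig. Leave the grinder, paint can, tube offcut and wire brush where they are.

Things in the scene. Friction and masses are not known exactly. Their poses are not given: they have to be found in the camera images.
- angle: Loose aluminium L-profile, 120 mm long, legs 50 x 50 mm, 8 mm thick, 0.15 to 0.35 kg; starts on the bench, one leg flat, one upright. Origin: mid-length on the outer lower edge (heel). y: along it (ends at +-60 mm); z: up; x: out of the back of the upright leg. Flat leg: x -50 to 0, z 0 to 8 mm; upright leg: x -8 to 0, up to z = 50 mm, can be gripped from above (top 30 mm clear the fence).
- plate: Fixed dark steel base plate of the jig, 180 (x) x 320 (y) mm, 10 mm thick, on the bench. Origin: centre of its underside; its upper face is at z = 10 mm. Rigid; oiled, so the angle slides easily on the jig (friction about 0.25).
- fence: Fixed rigid blue bar on the plate, 20 (x) x 300 (y) mm, 20 mm high. Origin: centre of its underside, on the plate's upper face. Its working face is the -x one, at x = -10 mm, looking towards the robot. The seated angle's axes point the same way as the fence's, with its origin at x = -10 mm, z = 0 in the fence's frame.
- stop: Fixed rigid red block on the plate in front of the fence, touching it, 40 (x) x 30 (y) mm, 28 mm high; its place along the fence varies. Axes as the fence's. Origin: centre of its underside, on the plate's upper face. The angle's +y end butts against its -y face (y = -15 mm), so the seated angle's origin is at y = -75 mm in the stop's frame.
- grinder: Bystander: green and black angle grinder, about 290 mm long, lying on the bench beyond the jig. Origin: underside, near mid-length; its x runs to the disc.
- paint_can: Bystander: paint can 76 mm across, 110 mm high. Origin: centre of its underside.
- tube: Bystander: square steel tube offcut, 30 x 30 mm, 140 mm long along its y. Origin: centre of its underside.
- wire_brush: Bystander: brush lying on the bench, handle towards its -x. Origin: on its underside.

How it is judged:
By the outcome, as a careful person would: the job done as asked, in the order asked, and still so for the second after the job is handed in, while the arm keeps its last pose, push and grip.
It also fails if it takes over 64 s, if anything falls off the work surface, if the arm or the gripper's body presses on something with over 40 N, if the wrist force passes 120 N, or if a joint passes its speed limit or range.

## Working session

There is one attempt and no reset: what is moved stays moved. The work goes in short steps, Python scripts to look and compute and a tool call to move; the robot and the scene stay as the last step left them, time stands still between calls to the robot, and variables do not carry over. Pictures are saved under pics/ and viewed, about 8 in all and at most 12, crops included, and the job is handed in when it is done.

Besides the shell and the picture viewer there is one more tool, called after "Call:" as name([rows], argument=value, ...), one row to a line, values as JSON. send_rows: Moves the arm, as the interface text tells. Its arguments: {"type":"object","properties":{"series":{"type":"array"},"newtons":{"type":"number"}},"required":["series"]}

```bash
mkdir -p pics
cat > h.py <<'E'
import numpy as np, cv2
from cell import manip
def K(p): 
    f=p["img"].shape[0]/2/np.tan(np.radians(p["vfov"])/2); return f,p["cx"],p["cy"]
def Rrpy(r):
    from scipy.spatial.transform import Rotation as R
    return R.from_euler('xyz',r).as_matrix()
def T_tool():
    s=manip.read_state(); T=np.eye(4); T[:3,:3]=Rrpy(s["eef_rot"]); T[:3,3]=s["eef_pos"]; return T
def shot(n):
    T=T_tool() if n=="wrist" else None
    p=manip.camera(n)
    p["P"]=T@np.array(p["T_tool_cam"]) if n=="wrist" else np.array(p["pose"])
    return p
def ray(p,u,v,z):
    f,cx,cy=K(p); d=p["P"][:3,:3]@np.array([(u-cx)/f,(v-cy)/f,1]); o=p["P"][:3,3]
    return o+d*(z-o[2])/d[2]
def proj(p,X):
    f,cx,cy=K(p); X=np.atleast_2d(X); c=(X-p["P"][:3,3])@p["P"][:3,:3]
    return np.c_[f*c[:,0]/c[:,2]+cx, f*c[:,1]/c[:,2]+cy]
def save(p,name): cv2.imwrite("pics/"+name,p["img"][:,:,::-1])
E
python3 - <<'E'
from h import *
s=manip.read_state(); print(s)
for n in("top","scene"):
    p=shot(n); save(p,n+"0.png"); print(n,p["vfov"],p["cx"],p["cy"],p["P"].round(3).tolist())
    for t in "angle plate fence stop grinder paint_can tube wire_brush".split():
        r=manip.silhouettes(t,p)
        for q in r[:2]:
            m=q["pixels"].astype(np.uint8); ys,xs=np.nonzero(m)
            print(t,round(q["conf"],2),q["rect"],cv2.boxPoints(cv2.minAreaRect(np.c_[xs,ys].astype(np.float32))).round(1).tolist() if len(xs) else '')
E
```

```text
{'clock': 0.0, 'joints': array([ 1.20941036e+00,  3.00464164e-01,  1.52160303e+00,  3.84832834e-06,
        1.32072661e+00, -6.65942161e-02]), 'qd': array([ 5.36111601e-04, -1.66205202e-04,  1.39064638e-05, -1.51848259e-03,
       -5.13289848e-04,  1.02011559e-03]), 'effort': array([ 1.68177059e-03, -5.31803441e+01, -3.52744889e+01,  7.08556990e-02,
        2.43146508e-02, -1.10098938e-04]), 'eef_pos': array([159.70053289, 526.02186873, 212.88085615]), 'eef_rot': array([-3.14039441e+00, -8.36499552e-05,  2.84679990e+00]), 'wrist_force': array([-0.21686957, -0.30072228,  0.0415768 ]), 'moment': array([ 0.02270601, -0.03292537, -0.03307906]), 'finger_gap': 94.2547662616876}
top 54.997827060327566 271.47065069986826 212.23019636808272 [[0.042, -0.976, 0.211, 369.856], [-0.999, -0.04, 0.013, 89.62], [-0.005, -0.212, -0.977, 1236.764], [0.0, 0.0, 0.0, 1.0]]
angle 0.67 [377.0, 244.4, 43.6, 32.4] [[373.79998779296875, 261.1000061035156], [414.5, 244.8000030517578], [420.8999938964844, 260.70001220703125], [380.20001220703125, 276.8999938964844]]
plate 0.57 [206.7, 222.5, 120.6, 77.7] [[206.
[... 2379 characters left out ...]
422, 234.6999969482422], [283.79998779296875, 155.8000030517578], [292.8999938964844, 162.10000610351562], [238.3000030517578, 241.0]]
paint_can 0.66 [341.8, 135.1, 32.9, 47.1] [[340.79998779296875, 180.10000610351562], [351.20001220703125, 132.89999389648438], [378.70001220703125, 139.0], [368.20001220703125, 186.1999969482422]]
tube 0.72 [157.6, 347.4, 53.1, 72.6] [[156.1999969482422, 417.6000061035156], [193.39999389648438, 343.20001220703125], [212.1999969482422, 352.6000061035156], [175.0, 427.0]]
wire_brush 0.79 [308.3, 120.6, 65.8, 17.9] [[309.20001220703125, 129.1999969482422], [310.3999938964844, 118.0999984741211], [373.3999938964844, 125.4000015258789], [372.1000061035156, 136.5]]
```

Run:
```python
from h import *
p=shot("top")
im=p["img"][110:320,100:460]; cv2.imwrite("pics/topc.png",cv2.resize(im,(800,467),interpolation=cv2.INTER_CUBIC)[:,:,::-1])
for n,pts,z in [("angle",[(374,261),(414.5,245),(421,261),(380,277)],0),("plate",[(206,244),(311,220),(324,278),(219.5,302)],10),("fence",[(211,246),(308,223.7),(310,233),(213,256)],30),("stop",[(242,246),(253,246),(253,260),(242,260)],38)]:
    print(n,[ray(p,u,v,z)[:2].round(0).tolist() for u,v in pts])
```

```text
angle [[498.0, -213.0], [552.0, -338.0], [504.0, -356.0], [450.0, -230.0]]
plate [[528.0, 303.0], [616.0, -17.0], [440.0, -60.0], [356.0, 249.0]]
fence [[520.0, 284.0], [600.0, -6.0], [571.0, -13.0], [490.0, 275.0]]
stop [[522.0, 190.0], [524.0, 157.0], [482.0, 155.0], [481.0, 187.0]]
```

View pics/topc.png

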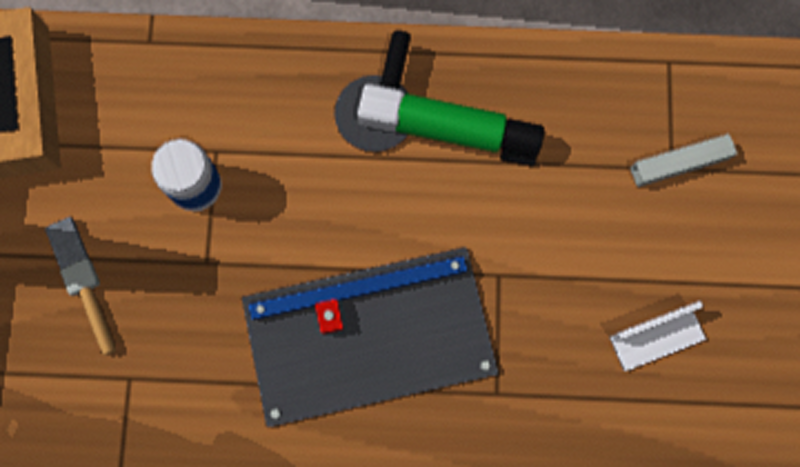

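View pics/scene0.png

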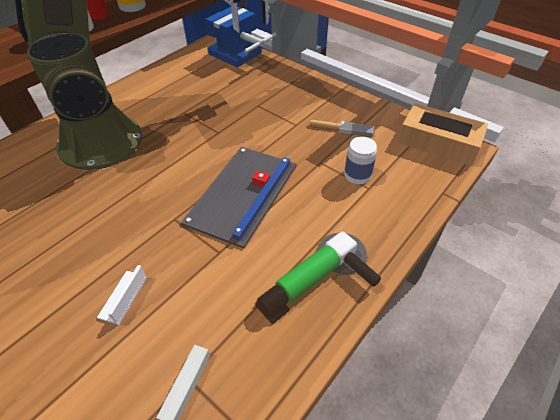

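The top view shows the angle at crop (660,335), with its upright leg on the far (+x) side. It is turned about 23° from world y, and the jig about 15°. The red stop sits toward the fence's left end, at crop (328,315). The area around the angle is clear, so I'll move above it.

Call:
send_rows([
  [[1,-576,-657,0,50],[1,-576,-657,0,50],[1,-576,-657,0,50],[1,-576,-657,0,50],[1,-576,-657,0,50],[1,-576,-657,0,50],[1,-576,-657,0,50],[1,-576,-657,0,50],[1,-576,-657,0,50],[1,-576,-657,0,50]],
])

```text
clock: 1.95
eef_pos: [366.4, 68.7, 213.9]
eef_rot: [3.14, 0.0, 1.974]
wrist_force: [0.3, 1.0, -0.1]
finger_gap: 93.9
```

Run:
```python
from h import *
p=shot("wrist"); save(p,"w1.png"); print(p["P"].round(3).tolist(),p["vfov"],p["cx"],p["cy"])
for t in "fence stop plate".split():
    for q in manip.silhouettes(t,p)[:1]:
        ys,xs=np.nonzero(q["pixels"]); print(t,q["conf"],q["rect"],cv2.boxPoints(cv2.minAreaRect(np.c_[xs,ys].astype(np.float32))).round(1).tolist())
        np.save(t+"_w1.npy",q["pixels"])
import pickle; pickle.dump(p,open("w1.pkl","wb"))
```

```text
[[0.92, 0.381, 0.094, 339.772], [0.392, -0.894, -0.218, 132.555], [0.001, 0.238, -0.971, 385.956], [0.0, 0.0, 0.0, 1.0]] 61.64329853374694 283.8747201056851 217.47061068211735
fence 0.89 [431.3, 53.9, 91.8, 247.6] [[424.0, 294.8999938964844], [491.0, 49.20000076293945], [520.5999755859375, 57.20000076293945], [453.6000061035156, 303.0]]
stop 0.6 [424.1, 142.5, 55.7, 34.7] [[421.5, 171.89999389648438], [426.79998779296875, 140.3000030517578], [478.5, 148.89999389648438], [473.20001220703125, 180.5]]
plate 0.65 [297.7, 23.0, 228.0, 299.0] [[295.3999938964844, 319.0], [344.1000061035156, 22.0], [525.7000122070312, 51.79999923706055], [477.0, 348.70001220703125]]
```

View pics/w1.png

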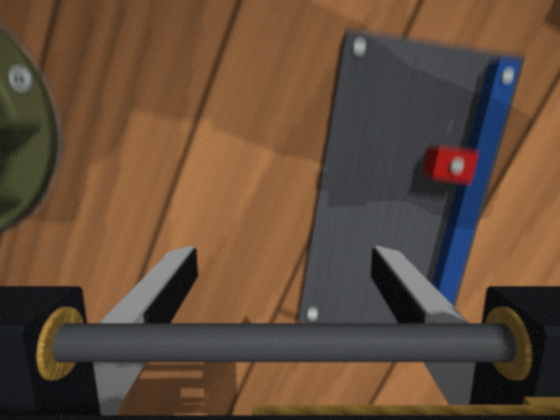

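The wrist view shows the jig: blue fence from (510,60) to (450,300), red stop at (452,165). I'll fit the jig model to the colour masks here and in the top view, while carrying on toward the angle.

```bash
cat > fit.py <<'E'
from h import *
from scipy.optimize import minimize
def box(x0,x1,y0,y1,z0,z1): return np.array([[x,y,z] for x in(x0,x1) for y in(y0,y1) for z in(z0,z1)],float)
def place(B,x,y,a,z=0):
    c,s=np.cos(a),np.sin(a); return B@np.array([[c,-s,0],[s,c,0],[0,0,1]]).T+[x,y,z]
S=4
def soft(p,boxes):
    h,w=p["img"].shape[:2]; m=np.zeros((h*S,w*S),np.uint8)
    for B in boxes:
        q=cv2.convexHull(((proj(p,B)+.5)*S*16-8).round().astype(np.int32).reshape(-1,1,2)); cv2.fillConvexPoly(m,q,255,shift=4)
    return cv2.resize(m,(w,h),interpolation=cv2.INTER_AREA)/255.
def masks(p):
    hsv=cv2.cvtColor(p["img"],cv2.COLOR_RGB2HSV); H,s,V=cv2.split(hsv)
    blue=((H>100)&(H<125)&(s>130)&(V>40)); red=(((H<5)|(H>172))&(s>170)&(V>70))
    return blue,red
def near(m,rect,k=8):
    r=np.zeros(m.shape,bool); l,t,w,h=[int(v) for v in rect]; r[max(t-k,0):t+h+k,max(l-k,0):l+w+k]=1; return m&r
def fitjig(p,x0,lim=420,rects=None):
    b,r=masks(p)
    if rects: b=near(b,rects[0]);r=near(r,rects[1])
    b=b.astype(float); r=r.astype(float)
    F=box(-10,10,-150,150,10,30)
    def parts(v):
        x,y,a,s=v; St=box(-50,-10,s-15,s+15,10,38)
        return soft(p,[place(F,x,y,a)]),soft(p,[place(St,x,y,a)])
    def cost(v):
        f,s=parts(v); f=f*(1-s)
        hid=np.zeros_like(f)
        return (np.abs(f-b)[:lim].sum()+np.abs(s-r)[:lim].sum())
    best=None
    sol=x0
    for sc in ([15,15,.08,10],[4,4,.02,4],[1.5,1.5,.01,1.5]):
        sim=np.vstack([sol]+[np.array(sol)+np.eye(4)[i]*sc[i] for i in range(4)])
        o=minimize(cost,sol,method="Nelder-Mead",options=dict(initial_simplex=sim,maxiter=250,xatol=.02,fatol=.1)); sol=o.x
    return sol,o.fun,b[:lim].sum(),r[:lim].sum()
E
python3 - <<'E'
from fit import *
import pickle
x0=[545,135,.27,50]
p=pickle.load(open("w1.pkl","rb"))
a=fitjig(p,x0,245,([431,54,92,190],[424,142,56,35])); print("wrist",a[0].round(3),a[1:])
p=shot("top"); b=fitjig(p,x0,420,([213,226,94,33],[242,246,12,15])); print("top",b[0].round(3),b[1:])
for v in(a[0],b[0]):
    o=place(np.array([[-10,v[3]-75,10.]]),*v[:3])[0]; print("seat origin",o.round(1),"yaw deg",np.degrees(v[2]).round(2))
E
```

```text
wrist [5.49429e+02 1.31082e+02 2.67000e-01 4.69300e+01] (np.float64(1310.4167012687426), np.float64(4581.0), np.float64(1069.0))
top [5.48211e+02 1.35168e+02 2.64000e-01 4.70730e+01] (np.float64(127.88621299500193), np.float64(699.0), np.float64(116.0))
seat origin [547.2 101.4  10. ] yaw deg 15.31
seat origin [545.8 105.6  10. ] yaw deg 15.12
```

Call:
send_rows([
  [[1,-376,0,0,0],[1,-373,0,0,0],[1,-373,0,0,0],[1,-373,0,0,0],[1,-373,0,0,0],[1,-373,0,0,0],[1,-373,0,0,0],[1,-373,0,0,0]],
])

```text
clock: 3.0
eef_pos: [513.9, -273.2, 212.8]
eef_rot: [-3.141, -0.0, 1.975]
wrist_force: [-0.1, 1.4, -0.0]
finger_gap: 93.8
```

Run:
```python
from h import *
import pickle
p=shot("wrist"); save(p,"w2.png"); pickle.dump(p,open("w2.pkl","wb"))
for q in manip.silhouettes("angle",p)[:1]:
    print(q["conf"],q["rect"]); np.save("ang_w2.npy",q["pixels"])
p=pickle.load(open("w1.pkl","rb"))
from fit import *
b,r=masks(p); im=p["img"].copy(); im[b]=[255,255,0]; im[r]=[0,255,255]
for v,c in(([549.4,131.1,.267,46.9],(0,255,0)),([548.2,135.2,.264,47.07],(255,0,255))):
  for B in(box(-10,10,-150,150,10,30),box(-50,-10,v[3]-15,v[3]+15,10,38)):
    q=cv2.convexHull(proj(p,place(B,*v[:3])).round().astype(np.int32).reshape(-1,1,2)); cv2.polylines(im,[q],True,c,1)
w2=cv2.imread("pics/w2.png"); o=cv2.resize(im[20:310,290:560,::-1],(391,420)); cv2.imwrite("pics/cmp.png",cv2.resize(np.hstack([w2[:,:],o]),(800,353)))
```

```text
0.76 [244.2, 136.8, 50.8, 122.8]
```

View pics/cmp.png

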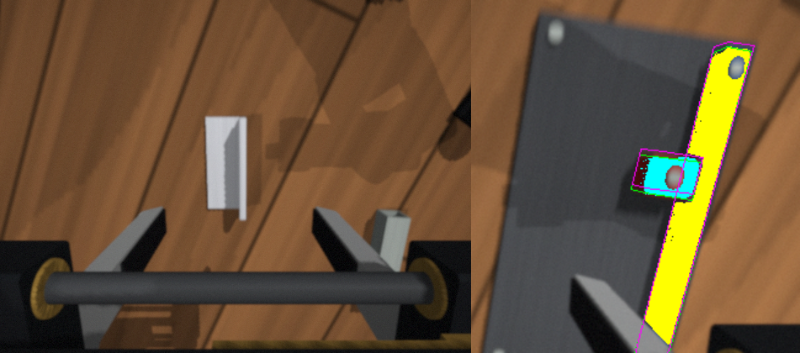

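The left pane shows the angle from the wrist at about (225,165), upright leg on the right, almost square to the jaws. The right pane shows both jig fits agreeing within a few mm. Next I'll fit the angle.

```bash
cat >> fit.py <<'E'
AB=[box(-50,0,-60,60,0,8),box(-8,0,-60,60,0,50)]
def fitang(p,m,x0,z=0):
    m=m.astype(float)
    cost=lambda v: np.abs(soft(p,[place(B,*v,z) for B in AB])-m).sum()
    sol=x0
    for sc in ([10,10,.06],[3,3,.02],[1,1,.01]):
        sim=np.vstack([sol]+[np.array(sol)+np.eye(3)[i]*sc[i] for i in range(3)])
        o=minimize(cost,sol,method="Nelder-Mead",options=dict(initial_simplex=sim,maxiter=200,xatol=.02,fatol=.1)); sol=o.x
    return sol,o.fun,m.sum()
E
python3 - <<'E'
from fit import *
import pickle
p=pickle.load(open("w2.pkl","rb")); m=np.load("ang_w2.npy")
a=fitang(p,m,[520,-275,.4]); print(a)
p2=shot("top"); q=manip.silhouettes("angle",p2)
for r in q[:1]:
    print("top",r["conf"],fitang(p2,r["pixels"],[520,-275,.4]))
im=p["img"].copy()
for B in AB:
    cv2.polylines(im,[cv2.convexHull(proj(p,place(B,*a[0])).round().astype(np.int32).reshape(-1,1,2))],True,(255,0,0),1)
g=im[110:290,200:340]; mm=np.repeat((m[110:290,200:340]*255).astype(np.uint8)[:,:,None],3,2)
cv2.imwrite("pics/a2.png",cv2.resize(np.hstack([g,p["img"][110:290,200:340],mm]),None,fx=1.9,fy=1.9,interpolation=cv2.INTER_CUBIC)[:,:,::-1])
s=manip.read_state(); print(s["eef_pos"],s["eef_rot"],s["joints"])
R=Rrpy(s["eef_rot"]); x,y,t=a[0]; g=place(np.array([[-4.,0,0]]),x,y,t)[0]
print("grasp",g, "tool d",(R.T@(np.r_[g[:2],0]-np.r_[s["eef_pos"][:2],0])).round(1),"yaw turn",np.degrees(s["eef_rot"][2]-(t+np.pi/2)))
E
```

```text
(array([ 5.20501997e+02, -2.67253514e+02,  4.04300322e-01]), np.float64(136.86274509803923), np.float64(5266.0))
top 0.75 (array([ 5.20832170e+02, -2.66014531e+02,  4.27394622e-01]), np.float64(68.41960784313726), np.float64(662.0))
[ 512.91082004 -270.39460408  213.06980101] [-3.14122262e+00 -8.55641098e-04  1.97622511e+00] [-5.48404586e-01  3.67373098e-01  1.43236165e+00  1.98364978e-04
  1.34276989e+00 -9.53878459e-01]
grasp [ 516.82448604 -268.82701677    0.        ] tool d [-0.1  4.2 -0. ] yaw turn 0.06465624152271934
```

View pics/a2.png

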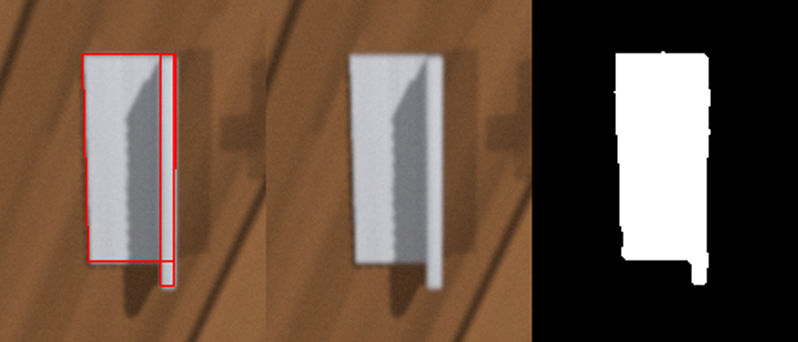

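The red overlay matches the angle closely. It was found at (520.5, −267.3) with yaw 23.2°, and the top camera agrees within about 1 mm. Going down with a 4 mm jaw-direction correction.

Call:
send_rows([
  [[1,0,4,40,0],[1,0,4,90,0],[1,0,4,130,0],[1,0,4,155,0],[1,0,4,170,0],[1,0,4,178,0],[1,0,4,182,0],[1,0,4,182,0],[1,0,4,182,0]],
])

```text
clock: 4.1
eef_pos: [516.5, -270.9, 32.6]
eef_rot: [3.141, 0.001, 1.974]
wrist_force: [-0.3, 0.2, 0.3]
finger_gap: 94.0
```

Call:
send_rows([
  [[1,0,0,1,0],[0,0,0,1,0],[0,0,0,1,0],[0,0,0,1,0],[0,0,0,1,0],[0,0,0,1,0],[0,0,0,1,0],[0,0,0,1,0],[0,0,0,1,0],[0,0,0,1,0]],
], newtons=40)

```text
clock: 5.1
eef_pos: [516.0, -270.8, 30.5]
eef_rot: [-3.142, 0.0, 1.974]
wrist_force: [0.2, -0.6, 0.7]
finger_gap: 25.6
```

Run:
```python
from h import *
for i in range(1):
    s=manip.read_state(); print({k:s[k] for k in("clock","eef_pos","eef_rot","wrist_force","moment","finger_gap")})
```

```text
{'clock': 5.1, 'eef_pos': array([ 516.02264954, -270.76228308,   30.45192355]), 'eef_rot': array([-3.14154798e+00,  2.05197764e-05,  1.97412493e+00]), 'wrist_force': array([ 0.17610785, -0.59078165,  0.65716291]), 'moment': array([-0.00837168,  0.00434166,  0.04015388]), 'finger_gap': 25.580747880603898}
```

Still closing; I'll give it more time and raise the grip for a firm hold.

Call:
send_rows([
  [[0,0,0,0,0],[0,0,0,0,0],[0,0,0,0,0],[0,0,0,0,0],[0,0,0,0,0],[0,0,0,0,0]],
], newtons=50)

```text
clock: 5.7
eef_pos: [516.1, -270.8, 30.5]
eef_rot: [3.141, 0.0, 1.974]
wrist_force: [0.8, 0.9, -1.1]
finger_gap: 7.6
```

Call:
send_rows([
  [[0,0,0,-15,0],[0,0,0,-50,0],[0,0,0,-90,0],[0,30,14,-110,1],[0,70,33,-110,2],[0,110,52,-110,4],[0,150,71,-110,5],[0,190,90,-110,6],[0,230,110,-110,7],[0,260,124,-110,8]],
])

```text
clock: 6.7
eef_pos: [527.7, 19.4, 141.4]
eef_rot: [3.141, 0.0, 1.835]
wrist_force: [0.5, 0.2, -2.6]
finger_gap: 7.7
```

Call:
send_rows([
  [[0,15,3,0,0],[0,32,7,0,0],[0,42,9,0,0],[0,48,10,0,0],[0,48,10,0,0],[0,48,10,0,0]],
])

```text
clock: 7.3
eef_pos: [525.2, 65.3, 140.5]
eef_rot: [-3.141, 0.0, 1.834]
wrist_force: [-0.1, 0.8, -3.2]
finger_gap: 7.5
```

Run:
```python
from fit import *
import pickle
p=shot("wrist"); save(p,"w3.png"); pickle.dump(p,open("w3.pkl","wb"))
s=manip.read_state(); print(s["eef_pos"],s["eef_rot"]); pickle.dump(s,open("s3.pkl","wb"))
for t in("fence","stop","angle"):
    for q in manip.silhouettes(t,p)[:1]: print(t,q["conf"],q["rect"]); np.save(t+"_w3.npy",q["pixels"])
```

```text
[525.23615095  65.28203027 140.48907864] [-3.14150167e+00  1.78033577e-04  1.83386312e+00]
fence 0.79 [315.5, 0.0, 39.9, 286.2]
stop 0.59 [271.1, 56.1, 54.5, 44.6]
angle 0.92 [197.7, 144.3, 98.6, 245.7]
```

View pics/w3.png

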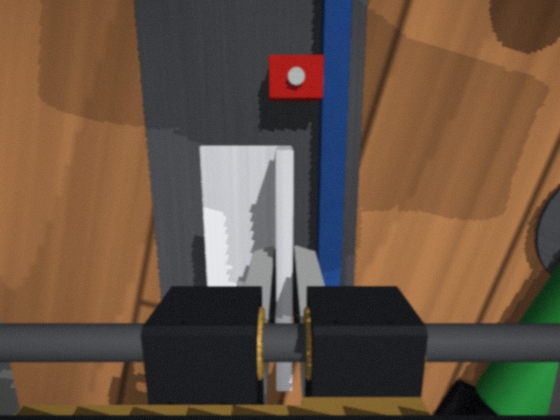

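The held angle sits square in the jaws at (245,215). The stop's -y face is at row ~100, and the fence's near edge at column ~322. I'll fit both from this one picture.

Run:
```python
from fit import *
import fit,pickle
p=pickle.load(open("w3.pkl","rb")); s=pickle.load(open("s3.pkl","rb"))
k=np.ones((25,25),np.uint8)
om=fit.masks
def mk(p):
    b,r=om(p); r=cv2.morphologyEx(r.astype(np.uint8),cv2.MORPH_CLOSE,k)>0; return b,r
fit.masks=mk
j=fitjig(p,[548.5,133,.266,47],235,([315,0,40,227],[271,56,54,44])); print("jig",j[0].round(3),j[1:])
m=np.load("angle_w3.npy").astype(float); lim=240
cost=lambda v: np.abs(soft(p,[place(B,*v,110) for B in AB])-m)[:lim].sum()
sol=[531,67,.264]
for sc in([6,6,.04],[2,2,.01]):
    sim=np.vstack([sol]+[np.array(sol)+np.eye(3)[i]*sc[i] for i in range(3)])
    o=minimize(cost,sol,method="Nelder-Mead",options=dict(initial_simplex=sim)); sol=o.x
print("angle",sol.round(3),o.fun,m[:lim].sum())
yw=s["eef_rot"][2]-np.pi/2
def rel(pt,a): 
    c,sn=np.cos(a),np.sin(a); d=np.array(pt)[:2]; return np.array([c*d[0]+sn*d[1],-sn*d[0]+c*d[1]])
print("angle origin rel TCP (angle axes)",rel(sol[:2]-s["eef_pos"][:2],yw).round(2),"tool yaw-90",np.degrees(yw),"angle yaw",np.degrees(sol[2]))
v=j[0]; seat=place(np.array([[-10,v[3]-75,10.]]),*v[:3])[0]
print("seat",seat.round(1),np.degrees(v[2]),"to go (fence axes)",rel(seat[:2]-sol[:2],v[2]).round(2))
im=p["img"].copy()
L=[(place(B,*v[:3]),(255,255,0)) for B in(box(-10,10,-150,150,10,30),box(-50,-10,v[3]-15,v[3]+15,10,38))]+[(place(B,*sol,110),(255,0,255)) for B in AB]
for B,c in L: cv2.polylines(im,[cv2.convexHull(proj(p,B).round().astype(np.int32).reshape(-1,1,2))],True,c,1)
cv2.imwrite("pics/w3f.png",cv2.resize(im[:300,120:400],None,fx=1.9,fy=1.9)[:,:,::-1])
```

```text
jig [5.48243e+02 1.31309e+02 2.64000e-01 5.09250e+01] (np.float64(438.0398923490965), np.float64(6257.0), np.float64(2423.0))
angle [5.29223e+02 6.79960e+01 2.66000e-01] 78.1686274509804 8630.0
angle origin rel TCP (angle axes) [4.56 1.58] tool yaw-90 15.072616881437492 angle yaw 15.252283253411372
seat [544.9 105.5  10. ] 15.107187759640036 to go (fence axes) [24.86 32.09]
```

View pics/w3f.png

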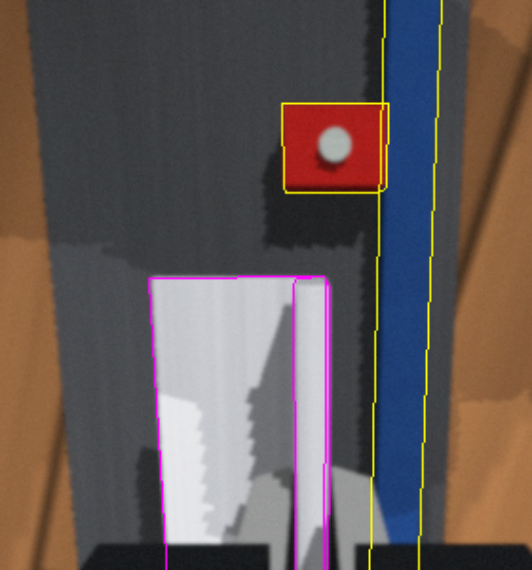

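Both fits line up: 25 mm to the fence and 32 mm to the stop, parallel to within 0.2°. Grip offset is as expected. I'll go down and close in to a standoff.

Call:
send_rows([
  [[0,0,0,30,0],[0,0,0,60,0],[0,5,3,80,0],[0,10,7,88,0],[0,16,11,92,0],[0,20,15,94,0],[0,22,17,94,0],[0,24,18,94,0],[0,24,18,94,0],[0,24,18,94,0]],
])

```text
clock: 8.5
eef_pos: [536.4, 93.8, 46.8]
eef_rot: [3.141, 0.0, 1.835]
wrist_force: [-0.1, 0.3, -3.9]
finger_gap: 7.5
```

Call:
send_rows([
  [[0,0,0,1,0],[0,0,0,2,0],[0,0,0,3,0],[0,0,0,3.5,0],[0,0,0,3.5,0],[0,0,0,3.5,0]],
])

```text
clock: 9.1
eef_pos: [536.3, 93.9, 42.9]
eef_rot: [-3.142, -0.0, 1.834]
wrist_force: [-0.9, 0.1, -2.6]
finger_gap: 8.1
```

Call:
send_rows([
  [[0,0,0,0.5,0],[0,0,0,1,0],[0,0,0,1.5,0],[0,0,0,1.5,0],[0,0,0,1.5,0]],
])

```text
clock: 9.6
eef_pos: [536.3, 93.9, 41.4]
eef_rot: [-3.142, -0.0, 1.834]
wrist_force: [-0.2, -0.6, -3.3]
finger_gap: 7.5
```

Call:
send_rows([
  [[0,0,0,0.3,0],[0,0,0,0.6,0],[0,0,0,0.6,0],[0,0,0,0.6,0]],
])

```text
clock: 10.0
eef_pos: [536.3, 93.8, 40.8]
eef_rot: [3.142, 0.0, 1.835]
wrist_force: [-0.6, -0.4, -3.4]
finger_gap: 7.2
```

Call:
send_rows([
  [[0,0,0,0.3,0],[0,0,0,0.5,0],[0,0,0,0.5,0],[0,0,0,0.5,0]],
])

```text
clock: 10.4
eef_pos: [536.3, 93.9, 40.5]
eef_rot: [3.141, -0.0, 1.834]
wrist_force: [-1.3, 0.1, 0.3]
finger_gap: 7.1
```

Call:
send_rows([
  [[0,0,0,0.2,0],[0,0,0,0.3,0],[0,0,0,0.3,0],[0,0,0,0.3,0]],
])

```text
clock: 10.8
eef_pos: [536.4, 93.9, 40.5]
eef_rot: [3.141, 0.0, 1.835]
wrist_force: [-3.4, -0.9, 6.3]
finger_gap: 7.8
```

Seated on the plate (about 20 N/mm stiffness). I'll ease the pressure slightly and slide toward the fence.

Call:
send_rows([
  [[0,0,0,-0.2,0],[0,0,1,-0.2,0],[0,0,2,-0.2,0],[0,0,3,-0.2,0],[0,0,4,-0.2,0],[0,0,5,-0.2,0],[0,0,5,-0.2,0]],
])

```text
clock: 11.5
eef_pos: [541.4, 95.2, 40.5]
eef_rot: [3.141, 0.0, 1.835]
wrist_force: [-2.1, -0.5, 5.6]
finger_gap: 7.4
```

Call:
send_rows([
  [[0,0,0.4,0,0],[0,0,0.8,0,0],[0,0,0.8,0,0]],
])

```text
clock: 11.8
eef_pos: [542.0, 95.4, 40.5]
eef_rot: [3.141, 0.0, 1.835]
wrist_force: [-3.1, -1.0, 6.1]
finger_gap: 7.4
```

Call:
send_rows([
  [[0,0,0.3,-0.1,0],[0,0,0.6,-0.1,0],[0,0,0.6,-0.1,0]],
])

```text
clock: 12.1
eef_pos: [542.6, 95.5, 40.4]
eef_rot: [3.142, 0.0, 1.835]
wrist_force: [-3.2, -1.3, 5.5]
finger_gap: 7.8
```

Call:
send_rows([
  [[0,0,0.3,0,0],[0,0,0.5,0,0],[0,0,0.5,0,0]],
])

```text
clock: 12.4
eef_pos: [542.7, 95.5, 40.5]
eef_rot: [-3.141, 0.0, 1.835]
wrist_force: [-6.3, -2.2, 7.6]
finger_gap: 7.5
```

Fence contact felt. Next, slide along it to the stop, staying lightly off the fence.

Call:
send_rows([
  [[0,0,-0.3,-0.1,0],[0,1,-0.3,-0.1,0],[0,2,-0.3,-0.1,0],[0,3,-0.3,-0.1,0],[0,4,-0.3,-0.1,0],[0,5,-0.3,-0.1,0],[0,5,-0.3,-0.1,0]],
])

```text
clock: 13.1
eef_pos: [541.5, 100.1, 40.4]
eef_rot: [-3.142, 0.001, 1.835]
wrist_force: [-2.8, -4.2, 4.3]
finger_gap: 7.3
```

Call:
send_rows([
  [[0,0.4,0,0,0],[0,0.8,0,0,0],[0,0.8,0,0,0]],
])

```text
clock: 13.4
eef_pos: [541.3, 100.7, 40.4]
eef_rot: [-3.141, 0.001, 1.834]
wrist_force: [-2.9, -4.9, 4.2]
finger_gap: 7.7
```

Call:
send_rows([
  [[0,0.3,0,0,0],[0,0.6,0,0,0],[0,0.6,0,0,0]],
])

```text
clock: 13.7
eef_pos: [541.1, 101.3, 40.4]
eef_rot: [-3.141, 0.001, 1.834]
wrist_force: [-2.8, -4.9, 4.8]
finger_gap: 8.2
```

Call:
send_rows([
  [[0,0.4,0,0,0],[0,0.8,0,0,0],[0,0.8,0,0,0]],
])

```text
clock: 14.0
eef_pos: [540.9, 102.1, 40.5]
eef_rot: [-3.142, 0.001, 1.834]
wrist_force: [-3.0, -4.7, 4.2]
finger_gap: 7.8
```

Call:
send_rows([
  [[0,0.3,0,0,0],[0,0.5,0,0,0],[0,0.5,0,0,0]],
])

```text
clock: 14.3
eef_pos: [540.9, 102.2, 40.5]
eef_rot: [-3.142, 0.001, 1.834]
wrist_force: [-2.7, -7.8, 3.8]
finger_gap: 8.0
```

Call:
send_rows([
  [[0,0.2,0,0,0],[0,0.3,0,0,0],[0,0.3,0,0,0]],
])

```text
clock: 14.6
eef_pos: [540.9, 102.3, 40.5]
eef_rot: [3.142, 0.002, 1.834]
wrist_force: [-1.6, -10.0, 3.7]
finger_gap: 7.7
```

```bash
cat > st.py <<'E'
from h import *
s=manip.read_state(); a=np.radians(15.1); c,n=np.cos(a),np.sin(a); F=s["wrist_force"]; M=s["moment"]
print(s["clock"],s["eef_pos"].round(2),"Ffence",(c*F[0]+n*F[1]).round(1),"Fstop",(-n*F[0]+c*F[1]).round(1),"Fz",F[2].round(1),"M",M.round(2),s["finger_gap"].round(1))
E
python3 st.py
```

```text
Traceback (most recent call last):
  File "st.py", line 3, in <module>
    print(s["clock"],s["eef_pos"].round(2),"Ffence",(c*F[0]+n*F[1]).round(1),"Fstop",(-n*F[0]+c*F[1]).round(1),"Fz",F[2].round(1),"M",M.round(2),s["finger_gap"].round(1))
                                                                                                                                                 ^^^^^^^^^^^^^^^^^^^^^
AttributeError: 'float' object has no attribute 'round'
```

Stop contact confirmed: the force rises with almost no motion. Final diagonal push: down and into the fence together.

Call:
send_rows([
  [[0,-0.1,0.1,0.1,0],[0,-0.1,0.2,0.15,0],[0,-0.1,0.3,0.25,0],[0,-0.1,0.3,0.25,0],[0,-0.1,0.3,0.25,0]],
])

```text
clock: 15.1
eef_pos: [540.9, 102.2, 40.5]
eef_rot: [-3.141, 0.001, 1.834]
wrist_force: [-5.2, -10.7, 9.2]
finger_gap: 7.7
```

```bash
sed -i 's/s\["finger_gap"\].round(1)/s["finger_gap"]/' st.py; python3 st.py
```

```text
15.1 [540.92 102.23  40.47] Ffence -7.8 Fstop -9.0 Fz 9.2 M [-1.85  1.14 -0.03] 7.732168552418904
```

Call:
send_rows([
  [[0,-0.1,0.15,0,0],[0,-0.1,0.3,0,0],[0,-0.1,0.3,0,0],[0,-0.1,0.3,0,0]],
])

```text
clock: 15.5
eef_pos: [540.9, 102.2, 40.4]
eef_rot: [-3.14, 0.001, 1.834]
wrist_force: [-7.2, -11.1, 10.0]
finger_gap: 7.7
```

```bash
python3 st.py
python3 - <<'E'
from fit import *
p=shot("wrist"); im=p["img"]
q=manip.silhouettes("angle",p)[:1]
cv2.imwrite("pics/w4.png",cv2.resize(im[60:380,150:430],None,fx=1.8,fy=1.8,interpolation=cv2.INTER_CUBIC)[:,:,::-1])
E
```

```text
15.5 [540.91 102.24  40.45] Ffence -9.8 Fstop -8.8 Fz 10.0 M [-1.87  1.58 -0.04] 7.748827350352583
```

View pics/w4.png

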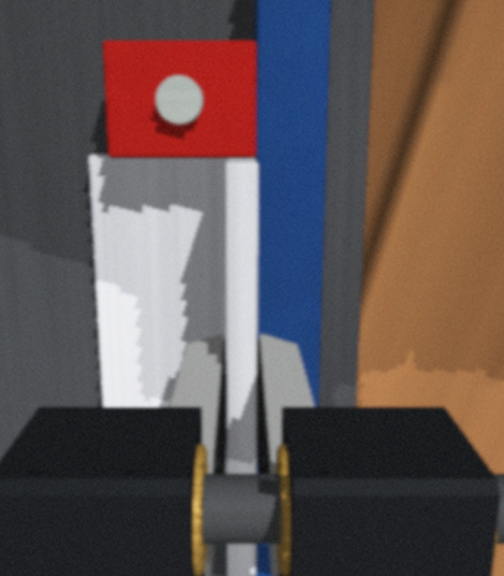

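Call:
send_rows([
  [[0,-0.1,0.1,0,0],[0,-0.2,0.1,0,0],[0,-0.2,0.1,0,0],[0,-0.2,0.1,0,0],[0,-0.2,0.1,0,0],[0,-0.2,0.1,0,0]],
])

```text
clock: 16.2
eef_pos: [541.0, 102.2, 40.5]
eef_rot: [-3.14, 0.001, 1.834]
wrist_force: [-9.4, -8.9, 11.7]
finger_gap: 7.3
```

```bash
python3 st.py
```

```text
16.2 [540.95 102.23  40.47] Ffence -11.3 Fstop -6.1 Fz 11.7 M [-1.63  1.76  0.01] 7.302581259960217
```

Call:
send_rows([
  [[0,0,0,-0.1,0],[0,0,0,-0.1,0],[0,0,0,-0.1,0],[0,0,0,-0.1,0],[0,0,0,-0.1,0],[0,0,0,-0.1,0],[0,0,0,-0.1,0],[0,0,0,-0.1,0],[0,0,0,-0.1,0],[0,0,0,-0.1,0]],
])

```text
clock: 17.2
eef_pos: [540.9, 102.2, 40.5]
eef_rot: [-3.14, 0.001, 1.834]
wrist_force: [-8.3, -9.8, 10.1]
finger_gap: 7.2
```

```bash
python3 st.py
```

```text
17.2 [540.94 102.24  40.47] Ffence -10.6 Fstop -7.3 Fz 10.1 M [-1.64  1.61  0.06] 7.2184837417867325
```

The push is steady at about 10 N down and 10.6 N into the fence, with the end on the stop. Handing in.

```bash
python3 -c "
from cell import manip; print(manip.sign_off())"
```

```text
the job is handed in; nothing more can be done
None
```

The angle offcut is seated in the jig: flat leg on the plate, back along the fence, end against the red stop. The job was handed in at about 17 s with the gripper still holding it and pushing.

**How it went:** I gripped the upright leg at 50 N and set the angle down on the plate. I slid it to the fence, then along it to the stop, feeling for contact at each. I finished with one diagonal push.

**Last checks:**
- **Push:** the wrist read 10.1 N down and 10.6 N into the fence, steady over the last second. The plate also carries the angle's weight of about 3 N, and friction may take a few newtons of the fence push.
- **Stop:** about 7 N also acts towards the red stop, left over from butting the end against it. I left it there so the end stays in contact.
- **Limits:** no force reading went above about 12 N on any axis.
- **Position:** contacts came within about 2 mm of where the pictures put them. The last wrist picture showed no gap at the stop or the fence.
- **Bystanders:** the arm never worked close to them, but I took no final picture of them.

**Disagreement:** the camera estimates of the jig differed by up to about 4 mm along the fence. I used the closest wrist view and settled the final position by contact force.

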